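# Hold the colour viewer open for a sample comparison

## Task

Stand the amber sample vial with the purple cap upright and fully down in the bore of the sample stand and let go of it. Then lift the lid of the white colour viewer by its purple tongue and finish while holding it open at 60 degrees, so that a colleague can compare the sample with the standards inside: the lid springs shut if released, so do not let go of it. Keep the vial upright, and leave the other vials, candles and gift boxes where they stand.

Things in the scene. Friction and masses are not known exactly. Their poses are not given: they have to be found in the camera images.
- sample: the sample vial: an upright loose cylinder, amber glass 24 diameter and 70 high, with a purple cap 22 diameter and 15 high on top (85 in all), about 60 g; origin at the centre of its underside, z along the vial to the cap
- stand: sample stand: fixed square aluminium block 60 x 60 x 30 high on a black foot plate 76 x 76 x 4 high, with one round upright bore in the middle of its top, 27 diameter, chamfered 2 at the mouth, 22 deep; origin at its underside centre, z up
- bore (a point): centre of the bore's floor, 8 above the work surface and 22 below the stand's top; the vial's underside rests here when it is fully down, and 63 of the vial then stand proud
- viewer: colour viewer: fixed white open-topped box 160 (x) x 200 (y) x 100 high, covered by a grey lid; origin at its underside centre, its -x side is the front with the tongue, its +x side carries the hinge; its yaw is that of the hinge
- lid (a joint): opening angle of the viewer's lid in rad: 0 shut (level), grows as the front edge rises, 1.047 = 60 degrees, stop at 1.5. It falls and springs shut from any angle; about 0.4 N m holds it (2 to 3 N at the tongue). A red mark on the round plates at both ends of the hinge shows 60 degrees: the black pointer on the lid's side then covers it
- hinge (a point): middle of the lid's hinge line, at the viewer's rear top edge, 100 above the work surface and 80 behind (+x of) the viewer's centre; the hinge runs along the viewer's y
- tongue (a point): grip point in the middle of the purple tongue, which juts 45 straight forward from the middle of the lid's front edge, 24 wide (along the viewer's y) and 14 thick. The point lies 30 in front of the lid's front edge, 190 from the hinge line along the lid and 4 off it (above it when shut, 104 above the work surface); it turns with the lid. Fingers closing along the viewer's y fit on the tongue's two sides from above, and the tongue may turn between them as the lid rises
- vial_straw: bystander: vial of the sample's shape and size, pale straw yellow with a black cap
- vial_green: bystander: vial of the sample's shape and size, olive green with a white cap
- candle0: bystander: round yellow candle jar with a dark rim, 74 diameter, 78 high, loose; origin at its underside centre
- candle1: bystander: round yellow candle jar with a dark rim, 74 diameter, 78 high, loose; origin at its underside centre
- candle2: bystander: round yellow candle jar with a dark rim, 74 diameter, 78 high, loose; origin at its underside centre
- box0: bystander: purple woven gift box 90 x 90 x 55 high, loose; origin at its underside centre
- box1: bystander: purple woven gift box 90 x 90 x 55 high, loose; origin at its underside centre
Things that resemble listed ones, but are neither listed nor needed, are in the scene too. Several things have the shape of the stand; the one meant has the colours described above. Several things look just like the sample: the one meant starts farthest to the robot's left.

How it is judged:
On the way, in this order (a step that is already met when the one before it is completed fails the run):
1. the sample vial stands fully down and upright in the bore, released, the lid still shut (horizontal distance between sample and bore below 0.004 m and z of sample in the frame of bore between -0.003 and 0.004 m and angle between sample's own z axis and vertical below 0.1 rad and contact force between the fingers and sample below 0.1 N and value of joint lid below 0.1 rad), for 0.2 s.
2. the fingers have lifted the lid off its rim (value of joint lid above 0.3 rad and contact force between the fingers and lid above 0.5 N), for 0.1 s.
At the end, for the whole second after the job is handed in: The fingers hold the lid (contact force above 0.5 N) still at 60 degrees, within 5 degrees (0.96 to 1.134 rad, under 0.1 rad/s), while the sample vial stands untouched by the fingers in the bore: within 4 mm of its axis, its underside within 4 mm of the bore floor, under 0.10 rad from upright (horizontal distance between sample and bore below 0.004 m and z of sample in the frame of bore between -0.003 and 0.004 m and angle between sample's own z axis and vertical below 0.1 rad and contact force between the fingers and sample below 0.1 N and contact force between the fingers and lid above 0.5 N and value of joint lid between 0.96 and 1.134 rad and velocity of joint lid between -0.1 and 0.1 rad/s); the arm keeps its last pose, push and grip.
It fails at once if the sample vial is tipped more than 40 degrees (angle between sample's own z axis and vertical above 0.7 rad).
It fails at once if another vial, a candle or a gift box is moved by more than 20 mm or tipped (distance of any of vial_straw, vial_green, candle0, candle1, candle2, box0, box1 from where it was at the start of the episode above 0.02 m or angle between any of vial_straw, vial_green, candle0, candle1, candle2, box0, box1's own z axis and vertical above 0.3 rad).
It also fails if it takes over 53 s, if anything falls off the work surface, if the arm or the gripper's body presses on something with over 40 N, if the wrist force passes 120 N, or if a joint passes its speed limit or range.

## Robot

A 6-joint arm with a two-finger parallel gripper is mounted at the origin on the work surface. World frame = base frame: x ahead of the robot, y to its left, z up, the work surface at z = 0. Lengths are in m, angles in rad, forces in N, time in s.
With the tool pointing down it reaches from about 0.25 to 0.775 m from the base axis. Payload 4 kg.
Tool frame: the origin (TCP) lies between the finger pads; the fingertips stand 14 mm ahead of it and the grasp point (between the pads) lies 5 mm behind it (tip_reach is the distance from the TCP to the fingertips, in m); z points along the fingers, y is the line along which they close (so a half turn about z gives the same grasp; the last joint's range is limited). The gripper opens to 94 mm and grips with 3 to 60 N. Pads are 16 mm wide; open, the fingers measure 119 mm over their backs; the gripper's body (75 mm by 177 mm) begins 78 mm behind the grasp point.
Start: joints at [-1.38, 0.087, 1.371, -0, 1.684, -0.103], TCP at [0.159, -0.526, 0.198] pointing down, gripper open.
Joint ranges: [-3.1, 3.1], [-0.76, 2.03], [0.27, 2.55], [-1.08, 4.22], [0.17, 2.65], [-2.57, 2.57]. Speed limits (rad/s): [2.79, 2.79, 3.14, 3.14, 3.14, 3.14].

## Interface

Orientations are given as [roll, pitch, yaw] about the fixed x, y, z axes, in that order (R = Rz(yaw) Ry(pitch) Rx(roll)).
In Python, from bench import * gives the robot as it stands. The module is installed in compiled form; this text tells all that it offers.
- The arm moves only by the tool servo_tool, never from a script. Its argument "targets" is a list of rows, each a list of 4 numbers: the shift along the tool's x, y, z in cm, then the turn about the tool's z in degrees. A call has 1 to 8 rows; each row is the pose to reach, as a shift and turn from the pose commanded when the call began, along the tool's axes at that moment; what a row does not reach only later rows make up. A row lasts 1/8 s, in which the tool goes at most 62.5 mm and 10.7 degrees, less where a joint would pass 70% of its speed; a pose out of reach is approached as far as the arm can. A call with a gripper value outside its range is refused whole. "claw" is the closure in counts, from 0 (fully open) to 255 (shut), set as the call begins (left out, the last holds). The fingers move at their own pace and stop on an object; the grip force is fixed at half the most. Time passes only in rows, so rows that repeat a pose let the fingers close. It gives the time, the measured TCP pose, the force, the opening and the grip force at its end, in the units of the state.
- get_obs(): the state, without advancing time (a new reading comes with each control period).
- snapshot(name): name is "side" or "top" or "wrist"; returns the picture (400x640x3 uint8, blue, green, red); there is no depth.
- camera_model(name): a dict with "camera_matrix" (3x3 intrinsics, pixels), "camera_from_world" (4x4, takes a point from world to camera coordinates). Camera axes: x right, y up, looking along -z (the intrinsics and any distortion apply to the point x, -y, -z); pixel columns grow to the right and rows downward; lengths in m; the calibration is good to about 2 mm. A picture is of the moment at which its call begins: read the wrist's pose just before it. camera_model takes no time and is no camera call; for the wrist camera it gives the pose at the moment of the call.
- close_job(): hands the job in; it is judged then, once.
The state is a dict: "time": time; "joint_positions": joint angles; "qvel": joint speeds; "joint_torque": joint torques, N m; "tool_pos": TCP position; "ee_rot": TCP orientation; "wrist_force": force on the tool from outside, world axes, zero at the start; "wrist_torque": the same for the moment, N m; "width": finger opening in m; "finger_force": force on a finger pad.
Only numpy, scipy, OpenCV 4.12 (cv2) and the standard library are available. Lean on these libraries where they do the work, as an engineer would, in place of code of your own. Each camera call takes 0.05 s, during which the arm holds its last target. There are 200 camera calls.

## Working session

There is one attempt and no reset: what is moved stays moved. The work goes in short steps, Python scripts to look and compute and a tool call to move; the robot and the scene stay as the last step left them, time stands still between calls to the robot, and variables do not carry over. Pictures are saved under pics/ and viewed, at most 11 in all, crops included, and the job is handed in when it is done.

Besides the shell and the picture viewer there is one more tool, called after "Call:" as a command line: name --pt "numbers of a row" for each row, then --argument value for the rest. servo_tool: Moves the arm, as the interface text tells. Its arguments: {"type":"object","properties":{"targets":{"type":"array"},"claw":{"type":"number"}},"required":["targets"]}

```bash
mkdir -p pics; cat > h.py <<'E'
from bench import *
import numpy as np, cv2
def ray(cam,u,v,z,cm=None):
    m=cm or camera_model(cam);K=np.array(m["camera_matrix"]);T=np.array(m["camera_from_world"])
    d=np.linalg.inv(K)@[u,v,1];d=np.array([d[0],-d[1],-d[2]])
    R=T[:3,:3];c=-R.T@T[:3,3];w=R.T@d
    return c+w*(z-c[2])/w[2]
def proj(cam,p,cm=None):
    m=cm or camera_model(cam);K=np.array(m["camera_matrix"]);T=np.array(m["camera_from_world"])
    q=T[:3,:3]@np.array(p)+T[:3,3];q=K@[q[0],-q[1],-q[2]];return q[:2]/q[2]
E
python3 - <<'E'
from h import *
print(get_obs()); print({k:(np.array(v).round(3).tolist() if not isinstance(v,str) else v) for k,v in camera_model("top").items()})
a=snapshot("top");b=snapshot("side");cv2.imwrite("pics/top.png",a);cv2.imwrite("pics/side.png",b)
E
```

```text
{'time': 0.0, 'joint_positions': array([-1.38010151e+00,  8.79559379e-02,  1.37217920e+00,  1.85644033e-05,
        1.68357283e+00, -1.03106183e-01]), 'qvel': array([ 4.81383786e-05,  5.61006240e-04, -1.00339213e-03,  1.15385318e-03,
        9.58005332e-04, -1.86747543e-04]), 'joint_torque': array([ 1.02186455e-03, -3.40181315e+01, -3.02427185e+01,  7.18986872e-02,
        3.29442741e-02, -1.68390143e-04]), 'tool_pos': array([ 0.15917377, -0.52591101,  0.19694173]), 'ee_rot': array([-3.13949048e+00, -2.36068071e-04,  2.93802822e-01]), 'wrist_force': array([ 0.47416988, -0.2178541 ,  0.5135715 ]), 'wrist_torque': array([ 0.01192154, -0.01200437, -0.02333545]), 'finger_force': 0.0, 'width': 0.09406841196227084}
{'camera_matrix': [[517.472, 0.0, 320.703], [0.0, 517.472, 195.249], [0.0, 0.0, 1.0]], 'camera_from_world': [[0.017, -1.0, -0.012, 0.075], [0.995, 0.016, 0.097, -0.564], [-0.097, -0.014, 0.995, -1.615], [0.0, 0.0, 0.0, 1.0]]}
```

View pics/top.png

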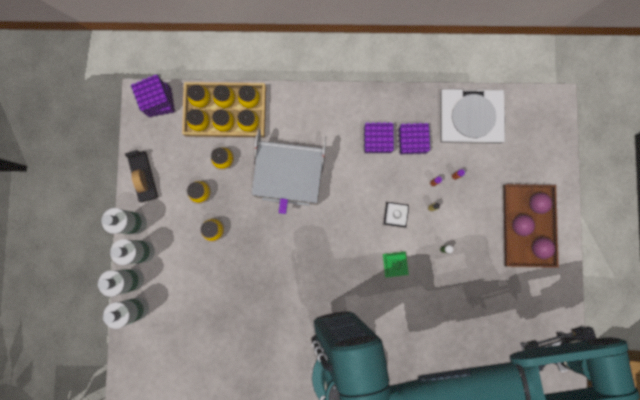

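View pics/side.png

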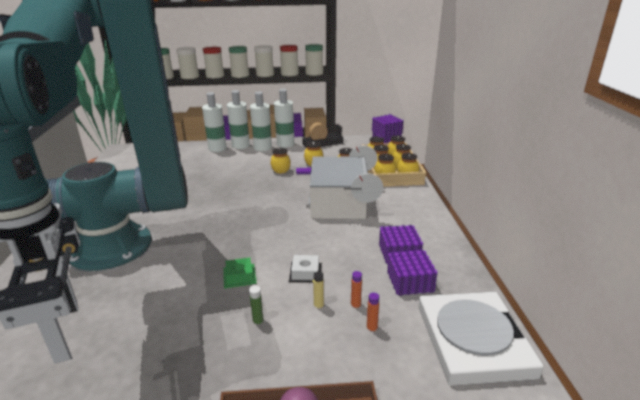

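Top view: purple-capped amber vials are at (437,181) and (459,174). Left is +y, so (437,181) is farther left and is the sample. The stand is the aluminium block with a black foot at (397,214); the one at (396,263) is green, so it's a decoy. The viewer is at (290,170), with its tongue at (283,206). I'll confirm with one enlarged crop.

```bash
python3 - <<'E'
from h import *
a=cv2.imread("pics/top.png");b=cv2.imread("pics/side.png")
c1=cv2.resize(a[120:290,240:480],None,fx=3.2,fy=3.2,interpolation=cv2.INTER_CUBIC)[:,:768]
cv2.imwrite("pics/c1.png",c1)
for n,u,v,z in [("sample",437,181,.085),("other",459,174,.085),("stand",397,214.5,.034),("tongue",283,206,.107),("straw",434,206,.085),("green",448,249,.085)]:
    print(n,ray("top",u,v,z).round(3))
for n,u,v,z in [("sample",356,275,.085),("other",374,297,.085),("stand",305,262,.034),("straw",319,271,.085)]: print("side",n,ray("side",u,v,z).round(3))
E
```

```text
sample [ 0.607 -0.272  0.085]
other [ 0.63  -0.34   0.085]
stand [ 0.505 -0.157  0.034]
tongue [0.521 0.196 0.107]
straw [ 0.53  -0.263  0.085]
green [ 0.4   -0.304  0.085]
side sample [ 0.614 -0.284  0.085]
side other [ 0.639 -0.354  0.085]
side stand [ 0.512 -0.163  0.034]
side straw [ 0.538 -0.264  0.085]
```

View pics/c1.png

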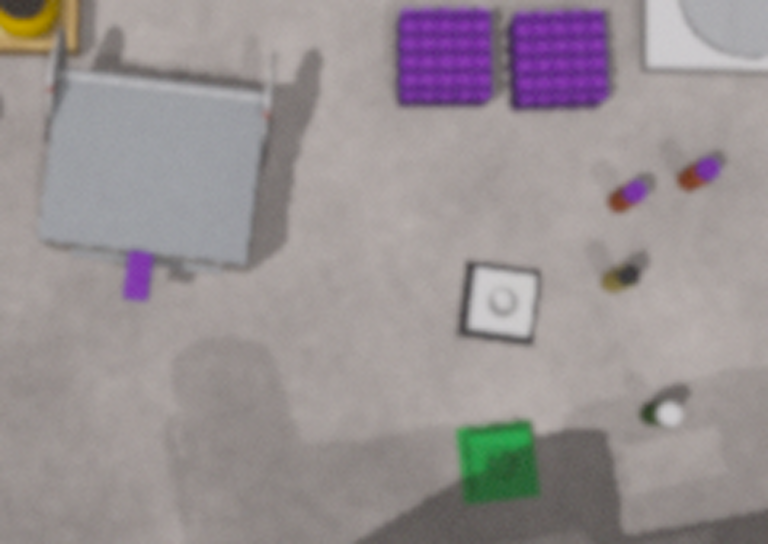

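The crop confirms two amber, purple-capped vials; the left one has its cap at crop (635,190) and is the sample. The aluminium stand's bore is at (503,300). The tongue is at (139,276), and the lid's front corners are at (42,242) and (248,265). Next I'll work out the hover move.

```bash
cat >> h.py <<'E'
def shift(p,yaw_deg):
    o=get_obs();t=o["tool_pos"];y=o["ee_rot"][2];d=np.array(p)-t
    c,s=np.cos(y),np.sin(y)
    print("shift cm",np.round([100*(c*d[0]+s*d[1]),100*(s*d[0]-c*d[1]),-100*d[2]],2),"turn",round((np.degrees(y)-yaw_deg+180)%360-180,1))
E
python3 - <<'E'
from h import *
f=lambda u,v,z:ray("top",240+u/3.2,120+v/3.2,z)
for n,u,v,z in [("cap",635,190,.08),("bore",503,300,.034),("tongue",139,276,.107),("tip",137,300,.104),("FL",42,242,.1),("FR",248,265,.1),("RL",57,75,.1),("RR",270,92,.1)]: print(n,f(u,v,z).round(4))
a=f(42,242,.1)-f(248,265,.1);print("front edge yaw",np.degrees(np.arctan2(-a[0],a[1])))
a=f(57,75,.1)-f(270,92,.1);print("rear edge yaw",np.degrees(np.arctan2(-a[0],a[1])))
T=np.array(camera_model("wrist")["camera_from_world"]);R=T[:3,:3];c=-R.T@T[:3,3]
o=get_obs();print("wristcam",c-o["tool_pos"],"look",-R[2])
shift((.60,-.278,.27),-45)
E
```

```text
cap [ 0.6126 -0.2776  0.08  ]
bore [ 0.5077 -0.1575  0.034 ]
tongue [0.5202 0.195  0.107 ]
tip [0.4977 0.1966 0.104 ]
FL [0.5516 0.2886 0.1   ]
FR [0.5328 0.0925 0.1   ]
RL [0.7127 0.2789 0.1   ]
RR [0.6992 0.0744 0.1   ]
front edge yaw -5.485975567562541
rear edge yaw -3.7955053409747515
wristcam [0.07962047 0.02412004 0.18703644] look [-0.27356024 -0.08009695 -0.9585141 ]
shift cm [ 49.37 -10.97  -7.3 ] turn 61.8
```

Call:
servo_tool --pt "4 -1 -7 8" --pt "10 -2 -7 18" --pt "16 -3.5 -7 28" --pt "22 -5 -7 38" --pt "28 -6 -7 48" --pt "34 -7.5 -7 58" --pt "40 -9 -7 62" --pt "45.5 -10 -7 62" --claw 119

```text
time: 1.1
tool_pos: [0.5484, -0.3078, 0.2676]
ee_rot: [3.141, 0.001, -0.789]
wrist_force: [0.5, -0.9, 0.8]
width: 0.0502
finger_force: 0.0
```

```bash
python3 - <<'E'
from h import *
shift((.60,-.278,.27),-45)
E
```

```text
shift cm [ 1.52 -5.77 -0.24] turn -0.2
```

Call:
servo_tool --pt "1.5 -5.8 0 0" --pt "1.5 -5.8 0 0" --pt "1.5 -5.8 0 0"

```text
time: 1.48
tool_pos: [0.5983, -0.2789, 0.2672]
ee_rot: [3.14, 0.001, -0.788]
wrist_force: [-0.3, -0.7, 0.1]
width: 0.05
finger_force: 0.0
```

```bash
python3 - <<'E'
from h import *
o=get_obs();print(o["tool_pos"]);m=camera_model("wrist");a=snapshot("wrist");cv2.imwrite("pics/w1.png",a)
import pickle;pickle.dump(m,open("m1.pkl","wb"))
for p in [(.6126,-.2776,.085),(.6126,-.2776,.07),(.5077,-.1575,.034)]:print(proj("wrist",p,m))
E
```

```text
[ 0.59833273 -0.27892226  0.267229  ]
[312.05388541 169.45053184]
[312.400271  166.9709638]
[306.81974208 271.06344658]
```

View pics/w1.png

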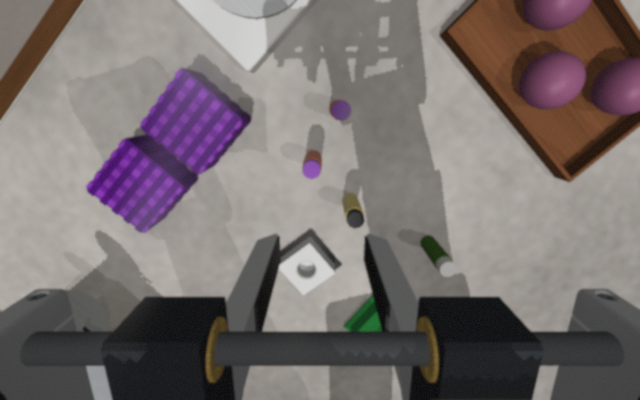

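The wrist view shows the sample cap at (312,169), matching the projection of (312,169.5). The bore is at (307,267), 4 px from its prediction. I'll refine both numerically.

```bash
python3 - <<'E'
from h import *
import pickle
m=pickle.load(open("m1.pkl","rb"));a=cv2.imread("pics/w1.png")
hsv=cv2.cvtColor(a,cv2.COLOR_BGR2HSV)
mk=((hsv[...,0]>125)&(hsv[...,0]<165)&(hsv[...,1]>100)).astype(np.uint8)
sub=np.zeros_like(mk);sub[145:190,295:330]=mk[145:190,295:330]
ys,xs=np.nonzero(sub);print("cap px",xs.min(),xs.max(),ys.min(),ys.max(),xs.mean(),ys.mean())
(c,r)=cv2.minEnclosingCircle(np.c_[xs,ys].astype(np.float32));print(c,r)
print("cap as mid 0.079",ray("wrist",xs.mean(),ys.mean(),.080,m).round(4))
# stand top quad
g=cv2.cvtColor(a,cv2.COLOR_BGR2GRAY)
s=np.zeros_like(g);s[235:300,270:345]=((g>150)&(hsv[...,1]<40))[235:300,270:345]
cs,_=cv2.findContours(s,cv2.RETR_EXTERNAL,cv2.CHAIN_APPROX_NONE);k=max(cs,key=cv2.contourArea)
b=cv2.minAreaRect(k);print("stand",b,ray("wrist",*b[0],.034,m).round(4))
d=np.full_like(g,0);d[258:277,297:318]=(g<165)[258:277,297:318]
ys,xs=np.nonzero(d);print("bore px",xs.min(),xs.max(),ys.min(),ys.max())
cv2.imwrite("pics/c2.png",cv2.resize(a[150:310,250:370],None,fx=3.7,fy=3.7,interpolation=cv2.INTER_CUBIC))
for q in [(270,0)]:pass
print("scale mm/px at stand",1e3*np.linalg.norm(ray("wrist",307,267,.034,m)-ray("wrist",308,267,.034,m)))
E
```

```text
cap px 303 319 160 177 311.29487179487177 168.5042735042735
(311.31707763671875, 168.506103515625) 8.659112930297852
cap as mid 0.079 [ 0.6134 -0.277   0.08  ]
stand ((308.0, 267.0), (64.0, 72.0), 90.0) [ 0.511  -0.1634  0.034 ]
bore px 297 315 265 276
scale mm/px at stand 1.4369679175023633
```

View pics/c2.png

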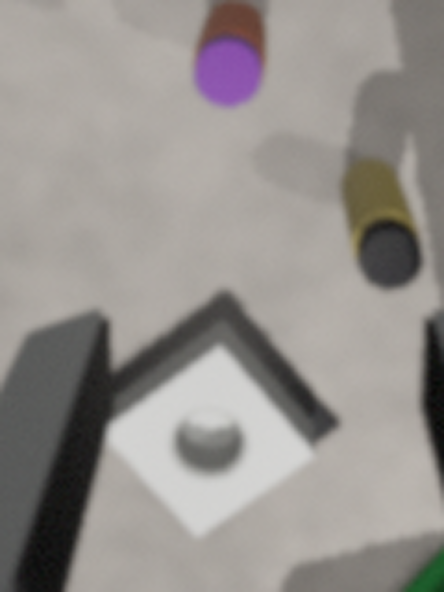

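Crop: cap at (229,72), bore at (209,441), which is full-image (306.5,269.2). This agrees with the top-camera estimate to about 2 mm. Now I'll descend on the sample.

```bash
python3 - <<'E'
from h import *
import pickle
m=pickle.load(open("m1.pkl","rb"))
print(ray("wrist",306.5,269.5,.034,m),ray("wrist",250+229/3.7,150+72/3.7,.085,m))
shift((.6132,-.2775,.05),-45)
E
```

```text
[ 0.50977785 -0.1589829   0.034     ] [ 0.61272505 -0.27746093  0.085     ]
shift cm [ 0.93 -1.23 21.79] turn -0.2
```

Call:
servo_tool --pt "0.9 -1.1 0 0" --pt "0.9 -1.1 5 0" --pt "0.9 -1.1 10 0" --pt "0.9 -1.1 15 0" --pt "0.9 -1.1 18 0" --pt "0.9 -1.1 20 0" --pt "0.9 -1.1 21.5 0" --pt "0.9 -1.1 21.5 0"

```text
time: 2.52
tool_pos: [0.6123, -0.2778, 0.0526]
ee_rot: [3.141, 0.001, -0.789]
wrist_force: [0.0, 0.0, 0.3]
width: 0.0501
finger_force: 0.0
```

Call:
servo_tool --pt "0 0 0 0" --pt "0 0 0 0" --pt "0 0 0 0" --pt "0 0 0 0" --pt "0 0 0 0" --pt "0 0 0 0" --claw 255

```text
time: 3.28
tool_pos: [0.6134, -0.2777, 0.0541]
ee_rot: [-3.141, -0.002, -0.788]
wrist_force: [0.3, 0.2, 5.1]
width: 0.0228
finger_force: 30.0
```

Call:
servo_tool --pt "0 0 -2 0" --pt "0 0 -6 0" --pt "0 0 -11 0" --pt "0 0 -13 0" --pt "0 0 -13 0"

```text
time: 3.9
tool_pos: [0.6138, -0.2781, 0.1865]
ee_rot: [-3.14, -0.005, -0.788]
wrist_force: [0.3, 0.3, -1.4]
width: 0.0229
finger_force: 30.0
```

```bash
python3 - <<'E'
from h import *
shift((.475,-.123,.18),-45)
E
```

```text
shift cm [-20.78  -1.1    0.65] turn -0.2
```

Call:
servo_tool --pt "-3 0 0 0" --pt "-8 -0.5 0 0" --pt "-13 -0.8 0 0" --pt "-17.5 -1 0 0" --pt "-20 -1 0 0" --pt "-20.8 -1.1 0 0" --pt "-20.8 -1.1 0 0" --pt "-20.8 -1.1 0 0"

```text
time: 4.9
tool_pos: [0.4744, -0.1229, 0.1825]
ee_rot: [3.141, 0.0, -0.789]
wrist_force: [-0.0, -0.5, -1.5]
width: 0.0232
finger_force: 30.0
```

```bash
python3 - <<'E'
from h import *
import pickle
o=get_obs();print(o["tool_pos"],o["width"]);m=camera_model("wrist");a=snapshot("wrist");cv2.imwrite("pics/w2.png",a)
pickle.dump(m,open("m2.pkl","wb"))
print(proj("wrist",(.5095,-.1585,.034),m))
u,v=proj("wrist",(.5095,-.1585,.034),m).astype(int);print(u,v,o["ee_rot"])
print(proj("wrist",o["tool_pos"]+[0,0,.032],m),proj("wrist",o["tool_pos"]-[0,0,.053],m))
E
```

```text
[ 0.47438774 -0.12290433  0.18251388] 0.02321953981621704
[321.92438182 136.56611083]
321 136 [ 3.14100874e+00  4.89725319e-04 -7.88948598e-01]
[321.88342656 266.37125667] [321.80492789 213.80793336]
```

View pics/w2.png

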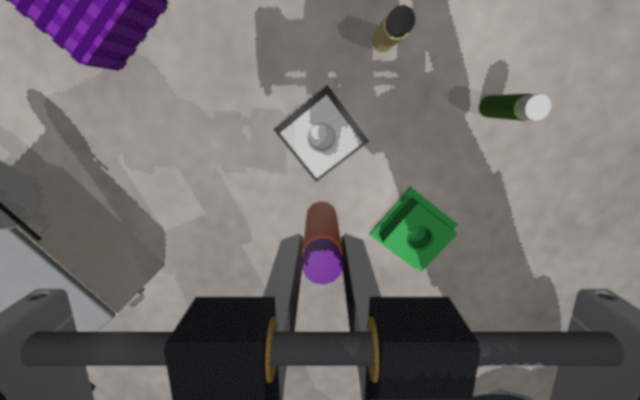

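The wrist view shows the held vial upright, with its cap at (322,266), exactly where a TCP-centred vial should be. The bore is at about (322,136), against a predicted (322,136.6). I'll refine that numerically and compute the descent.

```bash
python3 - <<'E'
from h import *
import pickle
m=pickle.load(open("m2.pkl","rb"));g=cv2.cvtColor(cv2.imread("pics/w2.png"),cv2.COLOR_BGR2GRAY)
K=g[85:185,272:372]
t,b=cv2.threshold(K,185,255,0)
print(np.percentile(K,[5,50,95]))
cs,h=cv2.findContours(b,cv2.RETR_CCOMP,cv2.CHAIN_APPROX_NONE)
for c,hh in zip(cs,h[0]):
    if cv2.contourArea(c)>60:
        (x,y),s,an=cv2.minAreaRect(c);e=cv2.fitEllipse(c)
        print(hh[3],cv2.contourArea(c),"rect",x+272,y+85,s,an,"ell",e[0][0]+272,e[0][1]+85,e[1],ray("wrist",e[0][0]+272,e[0][1]+85,.034,m).round(4),ray("wrist",x+272,y+85,.034,m).round(4))
cv2.imwrite("pics/c3.png",np.hstack([cv2.resize(K,None,fx=4,fy=4,interpolation=cv2.INTER_CUBIC),cv2.resize(b,None,fx=4,fy=4)]))
shift((.5095,-.1585,.1),-45)
E
```

```text
[ 74. 150. 199.]
-1 1512.0 rect 320.8346061706543 137.07308197021484 (56.74565505981445, 55.95630645751953) 52.12501525878906 ell 319.7533073425293 141.8744773864746 (52.889801025390625, 61.981082916259766) [ 0.5073 -0.1531  0.034 ] [ 0.5099 -0.1574  0.034 ]
shift cm [4.99 0.02 8.26] turn -0.2
```

View pics/c3.png

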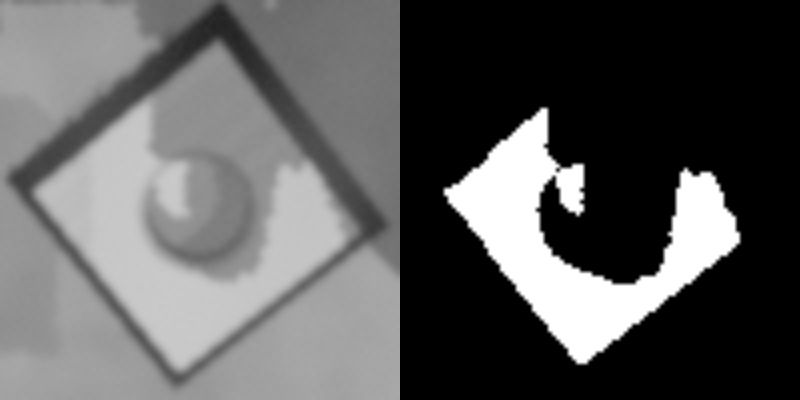

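The block's diagonals cross at crop (199,209) and the bore circle is at (200,207), so the bore is at px (321.9,137). That's within 0.5 mm of (0.5092,-0.1582). I'll move over it and descend.

Call:
servo_tool --pt "2 0 0 0" --pt "4 0 0 0" --pt "5 0 2 0" --pt "5 0 5 0" --pt "5 0 7 0" --pt "5 0 8 0" --pt "5 0 8 0" --pt "5 0 8 0"

```text
time: 5.95
tool_pos: [0.51, -0.1581, 0.1042]
ee_rot: [-3.141, -0.002, -0.788]
wrist_force: [0.1, 0.0, -0.8]
width: 0.0229
finger_force: 30.0
```

```bash
python3 - <<'E'
from h import *
shift((.5092,-.1582,.062),-45)
E
```

```text
shift cm [-0.05  0.06  4.22] turn -0.2
```

Call:
servo_tool --pt "0 0 0.6 0" --pt "0 0 1.2 0" --pt "0 0 1.6 0" --pt "0 0 2 0" --pt "0 0 2.4 0" --pt "0 0 2.4 0"

```text
time: 6.7
tool_pos: [0.509, -0.1576, 0.0786]
ee_rot: [3.141, 0.001, -0.788]
wrist_force: [-0.2, -0.2, -1.2]
width: 0.0229
finger_force: 30.0
```

Bottom is about 1 cm below the block's top with no contact force, so it's in the bore.

Call:
servo_tool --pt "0 0 0.4 0" --pt "0 0 0.8 0" --pt "0 0 1.1 0" --pt "0 0 1.3 0" --pt "0 0 1.3 0"

```text
time: 7.32
tool_pos: [0.5091, -0.1577, 0.0659]
ee_rot: [3.141, 0.0, -0.788]
wrist_force: [0.2, -0.0, -0.4]
width: 0.023
finger_force: 30.0
```

Call:
servo_tool --pt "0 0 0.15 0" --pt "0 0 0.3 0" --pt "0 0 0.4 0" --pt "0 0 0.4 0"

```text
time: 7.82
tool_pos: [0.5093, -0.1577, 0.0621]
ee_rot: [3.142, -0.0, -0.788]
wrist_force: [-0.1, 0.4, -1.4]
width: 0.0227
finger_force: 30.0
```

Call:
servo_tool --pt "0 0 0 0" --pt "0 0 0 0" --pt "0 0 0 0" --pt "0 0 0 0" --pt "0 0 0 0" --claw 119

```text
time: 8.45
tool_pos: [0.5093, -0.1577, 0.0621]
ee_rot: [3.142, -0.0, -0.788]
wrist_force: [0.6, -0.3, 0.7]
width: 0.0501
finger_force: 0.0
```

Call:
servo_tool --pt "0 0 -1 0" --pt "0 0 -4 0" --pt "0 0 -9 0" --pt "0 0 -14 0" --pt "0 0 -18 0" --pt "0 0 -18 0"

```text
time: 9.2
tool_pos: [0.5111, -0.1585, 0.2475]
ee_rot: [-3.138, -0.009, -0.788]
wrist_force: [0.1, 0.7, 0.3]
width: 0.0501
finger_force: 0.0
```

```bash
python3 - <<'E'
from h import *
shift((.44,.19,.25),-5)
E
```

```text
shift cm [-29.73 -19.53  -0.25] turn -40.2
```

Call:
servo_tool --pt "-4 -3 0 -6" --pt "-8 -6 0 -13" --pt "-12 -9 0 -20" --pt "-16.5 -12 0 -28" --pt "-21 -15.5 0 -36" --pt "-25 -18.5 0 -40" --pt "-28 -20.5 0 -40" --pt "-28.3 -20.9 0 -40"

```text
time: 10.2
tool_pos: [0.4567, 0.192, 0.2405]
ee_rot: [3.141, 0.003, -0.086]
wrist_force: [-0.1, -0.0, -0.4]
width: 0.0502
finger_force: 0.0
```

Call:
servo_tool --pt "0 0 0 0" --pt "0 0 0 0" --pt "0 0 0 0"

```text
time: 10.58
tool_pos: [0.4582, 0.1893, 0.242]
ee_rot: [3.141, 0.0, -0.092]
wrist_force: [1.4, 0.1, -0.3]
width: 0.0504
finger_force: 0.0
```

```bash
python3 - <<'E'
from h import *
import pickle
o=get_obs();print(o["tool_pos"],o["ee_rot"]);m=camera_model("wrist");a=snapshot("wrist");cv2.imwrite("pics/w3.png",a)
pickle.dump(m,open("m3.pkl","wb"))
b=snapshot("side");t=snapshot("top")
print(proj("wrist",(.5202,.195,.107),m),proj("top",(.5092,-.158,.093)))
tc=cv2.resize(t[165:235,340:430],None,fx=4,fy=4,interpolation=cv2.INTER_CUBIC)
c=np.zeros((400,800,3),np.uint8);c[:,:]=0
c[:,:440]=cv2.resize(a[:,:],(440,400)) if 0 else 0
out=np.zeros((560,640,3),np.uint8);out[:400]=a
out[400:560,:205]=tc[60:220,60:265];sc=cv2.resize(b[200:300,250:390],None,fx=1.6,fy=1.6);out[400:560,210:434]=sc
cv2.imwrite("pics/v3.png",out)
E
```

```text
[0.45820202 0.18930565 0.24196992] [ 3.14129148e+00  4.80248852e-05 -9.20664760e-02]
[310.41996131 126.52422462] [399.9800251  212.05623311]
```

View pics/v3.png

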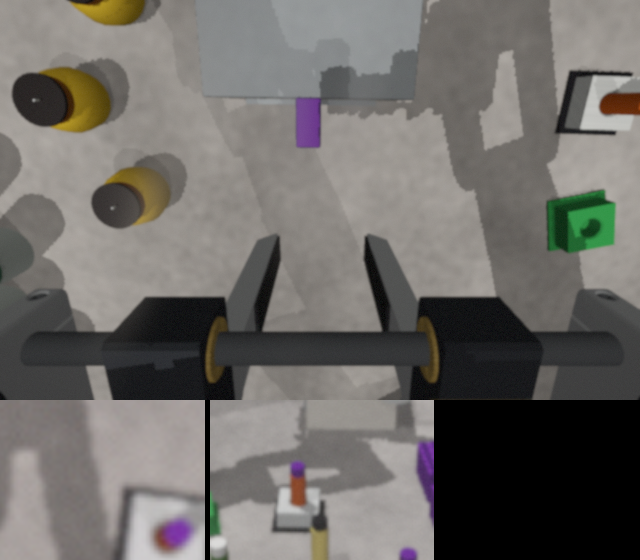

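The vial stands upright in the stand in both the side and top views. The tongue runs from (309,98) to its tip at (308,147), and the lid's front edge runs from (204,96) to (414,100).

```bash
python3 - <<'E'
from h import *
import pickle
m=pickle.load(open("m3.pkl","rb"));a=cv2.imread("pics/w3.png");hsv=cv2.cvtColor(a,cv2.COLOR_BGR2HSV)
mk=((hsv[...,0]>125)&(hsv[...,0]<160)&(hsv[...,1]>80));s=np.zeros(mk.shape,np.uint8);s[80:170,280:340]=mk[80:170,280:340]
ys,xs=np.nonzero(s);print(cv2.minAreaRect(np.c_[xs,ys].astype(np.float32)),ys.min(),ys.max())
f=lambda u,v,z:ray("wrist",u,v,z,m)
tip=f(xs[ys>ys.max()-8].mean(),ys.max()-1,.108);root=f(xs[ys<ys.min()+8].mean(),ys.min(),.108)
print("tip",tip,"root",root)
l,r=f(204,96,.1),f(414,100,.1);e=l-r;print("L",l,"R",r,np.linalg.norm(e),"yaw",np.degrees(np.arctan2(-e[0],e[1])))
yaw=np.arctan2(-e[0],e[1]);ax=np.array([np.cos(yaw),np.sin(yaw),0])
print("grip from tip",tip+.015*ax,"from edge",(l+r)/2-.03*ax)
o=get_obs();shift((.505,.194,.104),-5)
E
```

```text
((308.0, 122.0), (48.0, 24.0), 90.0) 98 146
tip [0.50286384 0.19912561 0.108     ] root [0.54660468 0.19455374 0.108     ]
L [0.55779098 0.29447357 0.1       ] R [0.53548489 0.09301955 0.1       ] 0.20268518226212545 yaw -6.318363233719674
grip from tip [0.51777273 0.19747481 0.108     ] from edge [0.51682017 0.19704815 0.1       ]
shift cm [ 4.63 -0.85 13.81] turn -0.2
```

```bash
python3 - <<'E'
from h import *
shift((.516,.197,.102),-6)
E
```

```text
shift cm [ 5.7  -1.25 14.01] turn 0.8
```

Call:
servo_tool --pt "3 -0.8 0 1" --pt "5.7 -1.2 0 1" --pt "5.7 -1.2 4 1" --pt "5.7 -1.2 8 1" --pt "5.7 -1.2 11 1" --pt "5.7 -1.2 13 1" --pt "5.7 -1.2 14 1" --pt "5.7 -1.2 14 1"

```text
time: 11.72
tool_pos: [0.5156, 0.1969, 0.1016]
ee_rot: [3.141, 0.001, -0.108]
wrist_force: [0.2, -0.7, -0.5]
width: 0.0503
finger_force: 0.0
```

Call:
servo_tool --pt "0 0 0 0" --pt "0 0 0 0" --pt "0 0 0 0" --pt "0 0 0 0" --pt "0 0 0 0" --pt "0 0 0 0" --claw 255

```text
time: 12.48
tool_pos: [0.5161, 0.1972, 0.1025]
ee_rot: [-3.141, -0.001, -0.108]
wrist_force: [0.7, -1.2, 2.1]
width: 0.0004
finger_force: 1.1
```

```bash
python3 - <<'E'
from h import *
o=get_obs();print(o["tool_pos"],np.degrees(o["ee_rot"][2]))
for d in range(0,66,4 if 0 else 5):
    t=np.radians(d);print(d,round(100*(.19-.19*np.cos(t)+.004*np.sin(t)),2),round(-100*(.19*np.sin(t)+.004*np.cos(t)-.004),2))
E
```

```text
[0.51608015 0.19722175 0.10246692] -6.166204278976897
0 0.0 -0.0
5 0.11 -1.65
10 0.36 -3.29
15 0.75 -4.9
20 1.28 -6.47
25 1.95 -7.99
30 2.75 -9.45
35 3.67 -10.83
40 4.7 -12.12
45 5.85 -13.32
50 7.09 -14.41
55 8.43 -15.39
60 9.85 -16.25
65 11.33 -16.99
```

The fingers closed on nothing, so I'll look before opening.

```bash
python3 - <<'E'
from h import *
import pickle
m=camera_model("wrist");pickle.dump(m,open("m4.pkl","wb"))
a=snapshot("wrist");b=snapshot("side");t=snapshot("top")
cv2.imwrite("pics/w4.png",a);cv2.imwrite("pics/s4.png",b);cv2.imwrite("pics/t4.png",t)
o=np.zeros((600,800,3),np.uint8)
o[:400,:640]=a
o[400:600,:400]=cv2.resize(b[140:220,270:430],(400,200));o[400:600,400:800]=cv2.resize(t[130:230,220:420],(400,200));cv2.imwrite("pics/v4.png",o)
E
```

```text
(no output)
```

View pics/v4.png

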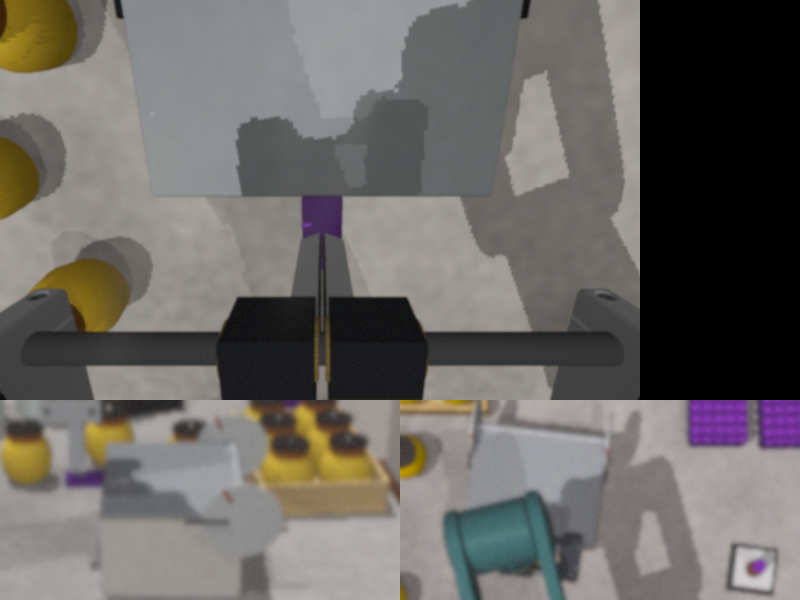

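```bash
python3 - <<'E'
from h import *
import pickle
yaw=np.radians(-6.1);ax=np.array([np.cos(yaw),np.sin(yaw),0]);ay=np.array([-ax[1],ax[0],0]);G=np.array([.5175,.197,0])
a=cv2.imread("pics/w4.png");hsv=cv2.cvtColor(a,cv2.COLOR_BGR2HSV)
mk=((hsv[...,0]>120)&(hsv[...,0]<165)&(hsv[...,1]>80))
for r in (200,215,230): x=np.nonzero(mk[r,280:370])[0]+280;print(r,x.min(),x.max())
m4=pickle.load(open("m4.pkl","rb"))
for z in (.08,.09,.1,.111):
    print(z,[proj("wrist",G+ax*.03*i+ay*.012*j+[0,0,z],m4).round(0).tolist() for i,j in((1,1),(1,-1),(.3,1),(.3,-1),(-.5,0))])
    print("  side",[proj("side",G+ax*i+ay*j*.012+[0,0,z]).round(1).tolist() for i,j in((.03,-1),(-.015,-1))])
b=cv2.imread("pics/s4.png");t=get_obs()["tool_pos"]
for h in(-.014,-.005,0,.005,.02):print("tip h",h,proj("side",t+[0,0,h]).round(1),proj("wrist",t+[0,0,h],m4).round(1))
hs=cv2.cvtColor(b,cv2.COLOR_BGR2HSV);k=((hs[...,0]>120)&(hs[...,0]<165)&(hs[...,1]>80));k[:160]=0;k[180:]=0;k[:,:285]=0;k[:,320:]=0
y,x=np.nonzero(k);print("side tongue",x.min(),x.max(),y.min(),y.max())
cv2.imwrite("pics/v5.png",np.hstack([cv2.resize(b[145:185,285:325],(480,480),interpolation=cv2.INTER_CUBIC),cv2.resize(a[180:280,290:350],(288,480),interpolation=cv2.INTER_CUBIC)]))
E
```

```text
200 303 340
215 303 340
230 304 340
0.08 [[304.0, 184.0], [341.0, 184.0], [305.0, 214.0], [340.0, 214.0], [322.0, 247.0]]
  side [[310.1, 179.3], [295.1, 179.3]]
0.09 [[303.0, 188.0], [341.0, 188.0], [304.0, 219.0], [341.0, 219.0], [322.0, 253.0]]
  side [[310.1, 176.3], [295.0, 176.3]]
0.1 [[303.0, 192.0], [342.0, 192.0], [303.0, 225.0], [342.0, 225.0], [323.0, 260.0]]
  side [[310.0, 173.3], [294.9, 173.2]]
0.111 [[301.0, 197.0], [344.0, 197.0], [302.0, 231.0], [343.0, 231.0], [323.0, 268.0]]
  side [[309.9, 170.0], [294.8, 169.9]]
tip h -0.014 [299.8 175. ] [322.4 233.2]
tip h -0.005 [299.7 172.3] [322.4 238.6]
tip h 0 [299.7 170.8] [322.4 241.8]
tip h 0.005 [299.6 169.3] [322.4 245.2]
tip h 0.02 [299.5 164.7] [322.4 256.3]
side tongue 297 310 169 173
```

View pics/v5.png

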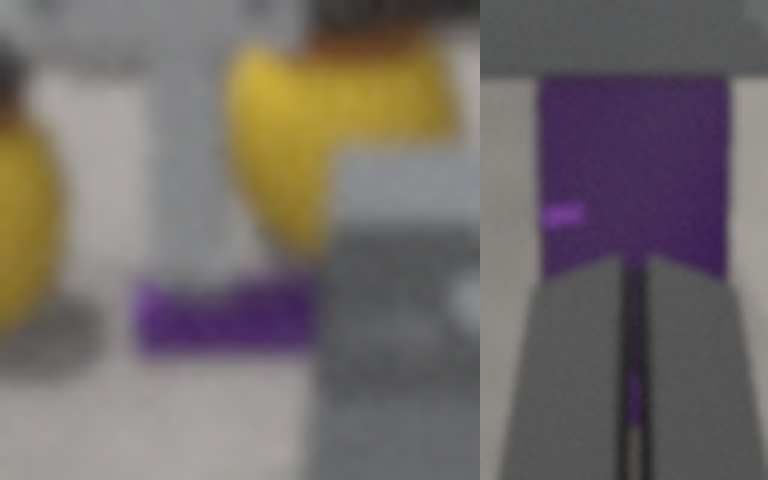

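Side crop: the closed fingertips sit on top of the tongue. The tongue is where predicted, with its top at z≈0.111, so the tips are really about 8 mm behind the TCP rather than 14 mm ahead. That also explains the 22.8 mm grip on the vial, which was on its cap. I'll open, go 2 cm lower and regrasp.

Call:
servo_tool --pt "0 0 -0.3 0" --pt "0 0 -0.3 0" --pt "0 0 -0.3 0" --pt "0 0 -0.3 0" --pt "0 0 0.6 0" --pt "0 0 1.4 0" --pt "0 0 1.9 0" --pt "0 0 1.9 0" --claw 119

```text
time: 13.62
tool_pos: [0.5152, 0.197, 0.0821]
ee_rot: [3.141, 0.002, -0.108]
wrist_force: [0.3, 0.6, -0.3]
width: 0.0501
finger_force: 0.0
```

Call:
servo_tool --pt "0 0 0 0" --pt "0 0 0 0" --pt "0 0 0 0" --pt "0 0 0 0" --pt "0 0 0 0" --claw 255

```text
time: 14.25
tool_pos: [0.516, 0.1973, 0.0833]
ee_rot: [-3.141, -0.001, -0.108]
wrist_force: [0.2, -0.0, 0.6]
width: 0.0234
finger_force: 30.0
```

Gripped at 23.4 mm. Before lifting, I'll check numerically that the vial is fully seated, using the stored side image.

```bash
python3 - <<'E'
from h import *
b=cv2.imread("pics/s4.png");hs=cv2.cvtColor(b,cv2.COLOR_BGR2HSV)
k=((hs[...,0]>120)&(hs[...,0]<165)&(hs[...,1]>80));k[:,:285]=0;k[:,335:]=0;k[:215]=0;k[275:]=0
y,x=np.nonzero(k);print("cap side px",x.min(),x.max(),y.min(),y.max(),x.mean(),y.mean())
for B in (0.008,.012,.018,.03):
  th=np.linspace(0,6.28,40)
  P=np.array([proj("side",(.5093+.011*np.cos(t),-.158+.011*np.sin(t),B+z)) for t in th for z in(.07,.085)])
  print(B,P.min(0).round(1),P.max(0).round(1))
# original other vial check on table
k=((hs[...,0]>120)&(hs[...,0]<165)&(hs[...,1]>80));k[:,:362]=0;k[:,385:]=0;k[:285]=0;k[315:]=0
y,x=np.nonzero(k);print("ref other",x.min(),x.max(),y.min(),y.max())
P=np.array([proj("side",(.635+.011*np.cos(t),-.347+.011*np.sin(t),z)) for t in th for z in(.07,.085)]);print(P.min(0).round(1),P.max(0).round(1))
E
```

```text
cap side px 300 308 239 247 304.0571428571429 242.9142857142857
0.008 [298.3 237.6] [308.  248.4]
0.012 [298.3 236.2] [307.9 247. ]
0.018 [298.2 234. ] [307.9 244.8]
0.03 [298.  229.7] [307.8 240.5]
ref other 369 378 293 304
[365.6 290.9] [377.2 304.3]
```

The cap's centre row is 243, against 243.0 predicted for a fully seated vial. Lifting along the arc.

Call:
servo_tool --pt "0.05 0 -0.8 0" --pt "0.15 0 -1.9 0" --pt "0.35 0 -3.3 0" --pt "0.75 0 -4.9 0" --pt "1.3 0 -6.5 0" --pt "1.95 0 -8 0" --pt "2.75 0 -9.45 0" --pt "2.75 0 -9.45 0"

```text
time: 15.25
tool_pos: [0.5437, 0.1943, 0.1792]
ee_rot: [-3.141, -0.001, -0.108]
wrist_force: [-0.4, 1.8, -1.4]
width: 0.0237
finger_force: 30.0
```

```bash
python3 - <<'E'
from h import *
print(get_obs()["tool_pos"]-[.516,.1973,.0833])
cv2.imwrite("pics/s6.png",snapshot("side"))
E
```

```text
[ 0.02773108 -0.00304442  0.09594101]
```

Held (width 23.7 mm, 30 N) with low forces. Continuing to 60°.

Call:
servo_tool --pt "0.7 0 -1.05 0" --pt "1.45 0 -2.05 0" --pt "2.25 0 -3 0" --pt "3.1 0 -3.85 0" --pt "4.1 0 -4.8 0" --pt "5.1 0 -5.5 0" --pt "6.2 0 -6.2 0" --pt "7.1 0 -6.8 0"

```text
time: 16.3
tool_pos: [0.6142, 0.1866, 0.2456]
ee_rot: [3.142, 0.001, -0.107]
wrist_force: [0.0, 2.8, -5.6]
width: 0.0235
finger_force: 30.0
```

Call:
servo_tool --pt "0 0 0 0" --pt "0 0 0 0" --pt "0 0 0 0" --pt "0 0 0 0"

```text
time: 16.8
tool_pos: [0.6139, 0.1866, 0.2455]
ee_rot: [-3.141, -0.001, -0.108]
wrist_force: [1.2, 3.3, -5.6]
width: 0.0235
finger_force: 30.0
```

```bash
python3 - <<'E'
from h import *
d=get_obs()["tool_pos"]-[.516,.1973,.0833]
x,z=np.hypot(d[0],d[1]),d[2];print(x,z,"angle by arc",np.degrees(np.arctan2(z+.004,.19-x)-np.arctan2(.004,-.19)+np.pi)%360,"radius",np.hypot(z+.004,.19-x),"rel",np.degrees(np.arctan2(z+.004,.19-x)-np.arctan2(.004,.19)))
b=snapshot("side");t=snapshot("top")
cv2.imwrite("pics/v7.png",np.hstack([cv2.resize(b[100:220,280:400],(400,400),interpolation=cv2.INTER_CUBIC),cv2.resize(b[190:310,270:390],(400,400),interpolation=cv2.INTER_CUBIC)]))
E
```

```text
0.09849690398784025 0.16218363534331548 angle by arc 62.36823691613627 radius 0.18970982377233547 rel 59.95613935769637
```

View pics/v7.png

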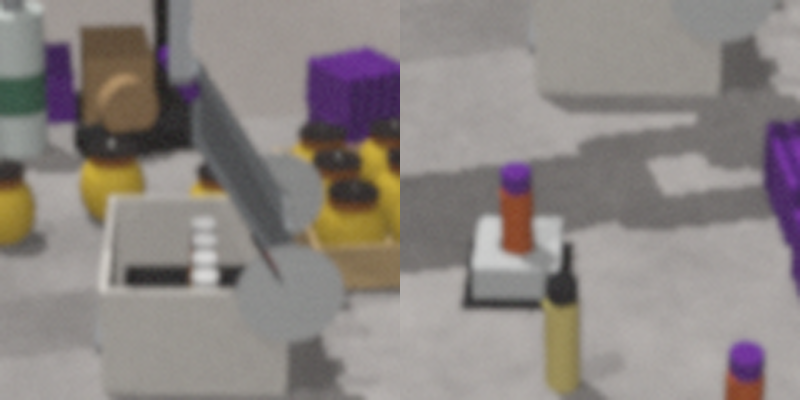

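The side view shows the lid held open, with its black pointer at (265,255) covering the red mark. The arc computation gives 60.0° at a radius of 189.7 mm (expected 190). The vial stands upright in the bore, so I'm handing in.

```bash
python3 -c "
from bench import *
print(close_job())"
```

```text
the job is handed in; nothing more can be done
None
```

The sample vial is released, upright and fully down in the stand's bore, and the job was handed in with the gripper holding the lid at about 60°; the hand-in gave no verdict.

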